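Clamp the specimen tray in the photo jig

ROBOT

A 6-joint arm with a two-finger parallel gripper is mounted at the origin on the work surface. World frame = base frame: x ahead of the robot, y to its left, z up, the work surface at z = 0. Lengths are in m, angles in rad, forces in N, time in s.
With the tool pointing down it reaches from about 0.25 to 0.725 m from the base axis. Payload 4 kg.
Tool frame: the origin (TCP) lies at the very end of the fingers, on their centre line; the grasp point (between the pads) lies 19 mm behind it; z points along the fingers, y is the direction in which the jaws open and shut (so a half turn about z gives the same grasp; the last joint's range is limited). The gripper opens to 85 mm and grips with 20 to 120 N. Pads are 22 mm wide; open, the fingers measure 114 mm over their backs; the gripper's body (76 mm by 85 mm) begins 54 mm behind the grasp point. The pads swing forward as they close: fully open they stand 13 mm farther back than shut.
Start: joints at [0, 0.241, 0.005, 1.335, 0, 1.571], TCP at [0.5, -0, 0.231] pointing down, gripper open.
Joint ranges: [-2.72, 2.72], [-1.05, 1.87], [-1.09, 1.28], [-1.99, 2.15], [-1.42, 1.44], [-3.14, 3.14]. Speed limits (rad/s): [2.79, 2.79, 3.14, 3.14, 3.14, 3.14].

INTERFACE

Orientations are given as [roll, pitch, yaw] about the fixed x, y, z axes, in that order (R = Rz(yaw) Ry(pitch) Rx(roll)).
In Python, from rig import ctrl, imaging gives the robot as it stands.
- The arm moves only by the tool jog_arm, never from a script. Its arguments are lists of equal length, an entry for each row: "grip": the finger opening in mm, from 0 to 85.4; "xyz": the shift along the world's x, y, z in mm, a list of three; "turn": the turn, a rotation vector about the world's x, y, z in rad, a list of three. In form: {"grip": [grip, ...], "xyz": [[tx, ty, tz], ...], "turn": [[rx, ry, rz], ...]}. A call has 1 to 20 rows; each row is the pose to reach, as a shift and turn from the pose commanded when the call began; what a row does not reach only later rows make up. A row lasts 1/10 s, in which the tool goes at most 50 mm and 8.59 degrees, less where a joint would pass 70% of its speed; a pose out of reach is approached as far as the arm can. A call with a gripper value outside its range is refused whole. The fingers move at their own pace and stop on an object; "squeeze" is the grip in N (left out, the last holds). Time passes only in rows, so rows that repeat a pose let the fingers close. It gives the time, the measured TCP pose, the force and the opening at its end, in the units of the state.
- ctrl.get_state(): the state, without advancing time (a new reading comes with each control period).
- imaging.camera(name): name is "scene" or "side" or "wrist"; returns a dict with "color" (384x512x3 uint8, blue, green, red), "intrinsics" (3x3 intrinsics, pixels), "R" (3x3) and "t" (3): a world point X has camera coordinates R X + t. Camera axes: x right, y down, z forward; pixel columns grow to the right and rows downward; lengths in m; the calibration is good to about 2 mm. The wrist camera is an equidistant fisheye: a pixel r from the principal point sees the ray r / f radians off the axis. A picture is of the moment at which its call begins. There is no depth.
- ctrl.job_done(): hands the job in, once; it reports no verdict.
The state is a dict: "clock": time; "joint_positions": joint angles; "dq": joint speeds; "joint_efforts": joint torques, N m; "eef_pos": TCP position; "tcp_rot": TCP orientation; "wrist_force": force on the tool from outside, world axes, zero at the start; "ft_torque": the same for the moment, N m; "gripper_width": finger opening in m.
Only numpy, scipy, OpenCV 4.12 (cv2) and the standard library are available. Lean on these libraries where they do the work, as an engineer would, in place of code of your own. Each camera call takes 0.05 s, during which the arm holds its last target. There are 200 camera calls.

TASK

Get the specimen tray ready for its photograph: with the fingertips push the tray along the jig's channel until it is fully home against the end stop, then push the toggle clamp's handle over past its centre so that it snaps shut and its pad presses on the tray's rim. Only push: do not lift the tray or the bone in it, and leave the other things where they are.

Things in the scene. Friction and masses are not known exactly. Their poses are not given: they have to be found in the camera images.
- jig: Photo jig fixed to the table: plywood board 255 mm (its x) by 260 mm (y), top 10 mm above the table. Origin: at table height, on the guide channel's centre line. x runs along the channel to the end stop, y left, z up. Board from x = -125 to 130 mm; channel open at -x, towards the robot. Rails at y = 53 to 61 mm either side, 22 mm high, guide the tray with 3 mm play. Toggle clamp on the +y side.
- stop (a point): Middle of the end stop's face that the tray meets, at jig x = 110 mm, y = 0, 25 mm above the table. The stop is an aluminium bar across the channel, 122 mm wide, its top 37 mm above the table.
- tray: Open light-wood specimen tray, loose, 120 mm (its x) by 100 mm (y) by 30 mm high, walls 6 mm, about 0.25 kg, in the channel, axes along the jig's. Origin: centre of its underside, 10 mm above the table. Fully home its +x wall is flush on the stop and its origin at jig x = 50 mm; it starts 35 to 70 mm short. Its -x wall, 60 mm from the origin, is free to be pushed; it slides with a few newtons.
- bone: The specimen: a bone-coloured limb bone 98 mm long (its x), 42 mm wide and 24 mm high, loose, 0.09 kg, lying in the tray. Origin: on its underside, at its middle. It rides along in the tray and is not to be lifted or taken out.
- clamp (a joint): Angle (rad) of the toggle clamp's lever. 0: open, handle leaning 0.45 outwards (jig +y) from upright, pad arm raised. Grows as the handle swings inwards (jig -y). Upright at 0.45, the dead centre: below it a spring drives the lever back open, beyond it snaps it shut (0.8 N m per rad from 0.45: 4 to 10 N at the handle at first). Shut on the tray it rests at about 0.85; with nothing under the pad, 1.0.
- clamp_pivot (a point): The lever's pivot axis (along jig x): at jig x = 50, y = 85 mm, 60 mm above the table, between two steel cheeks (30 mm over all in x, 24 mm in y, tops 70 mm above the table). Fixed to the jig.
- clamp_tip (a point): Top end of the clamp's handle, on its axis, 103 mm from the pivot; moves with the lever. The handle is a straight 9 mm rod with a black round grip of 16 mm diameter over its last 60 mm. Open, the tip is 45 mm outwards (jig +y) of the pivot and 153 mm above the table; nothing stands outside of it.
- clamp_pad (a point): Rubber pad, 16 mm diameter, under the end of the clamp's arm, 41 mm from the pivot; shut, it presses the tray's +y rim down with about 9 N. This point is the middle of its pressing face, 20 mm below the pivot's level when shut, and moves with the lever.
- vial: It is only a bystander. Small loose jar, 28 mm diameter, 45 mm high, on the jig's board on the -y side of the channel. Origin: centre of its underside.
- tin: It is only a bystander. Flat round loose aluminium tin, 44 mm diameter, 22 mm high, on the jig's board on the -y side of the channel. Origin: centre of its underside.
- brush: It is only a bystander. Loose brush lying on the table left of the jig. Origin under its middle.
- caliper: It is only a bystander. Loose sliding caliper, 200 mm long, lying flat on the table right of the jig. Origin under the middle of its beam.
- cork_ring: It is only a bystander. Loose cork ring, 90 mm outside diameter, 22 mm high, on the table right of the jig. Origin: centre of its underside.
- card_tray: It is only a bystander. Empty loose cardboard tray, 100 by 75 by 35 mm, on the table left of the jig. Origin: centre of its underside.
- loupe: It is only a bystander. Loose black eyepiece, 40 mm diameter, 36 mm high, on the table left of the jig. Origin: centre of its underside.
Mind the look-alikes: they are no part of the job. What is shaped like the tray but red is not meant.

How it is judged:
On the way, in this order (a step that is already met when the one before it is completed fails the run):
1. the tray is home against the end stop while the clamp is still open (x of tray in the frame of jig between 0.046 and 0.054 m and angle between the x axis of tray and the x axis of jig, either way round below 0.05 rad and value of joint clamp below 0.25 rad), for 0.2 s.
2. the clamp has snapped shut with its pad pressing on the tray (value of joint clamp above 0.75 rad and contact force between clamp and tray above 2 N), for 0.2 s.
At the end, for the whole second after the job is handed in: The tray is flat in the channel, within 4 mm of fully home and square to the end stop within 0.05 rad, the clamp lever is past 0.75 rad with its pad pressing on the tray with more than 2 N, the bone lies in the tray, and all is at rest (all of step 2 and x of tray in the frame of jig between 0.046 and 0.054 m and angle between the x axis of tray and the x axis of jig, either way round below 0.05 rad and horizontal distance between bone and tray below 0.05 m and z of tray in the frame of jig below 0.016 m and angle between tray's own z axis and vertical below 0.05 rad and linear speed of tray below 0.01 m/s and velocity of joint clamp below 0.1 rad/s and z of bone in the frame of tray below 0.02 m and linear speed of bone below 0.02 m/s); the robot touches nothing.
It fails at once if the tray is lifted more than 8 mm off the board, or tipped by more than 0.15 rad (z of tray in the frame of jig above 0.018 m or angle between tray's own z axis and vertical above 0.15 rad).
It fails at once if the bone is lifted more than 20 mm off the tray's floor or leaves the tray (z of bone in the frame of tray above 0.026 m or horizontal distance between bone and tray above 0.06 m).
It fails at once if another thing on the jig or the table is moved by more than 20 mm (distance of any of vial, tin, brush, caliper, cork_ring, card_tray, loupe from where it was at the start of the episode above 0.02 m).
It also fails if it takes over 43 s, if anything falls off the work surface, if the arm or the gripper's body presses on something with over 40 N, if the wrist force passes 120 N, or if a joint passes its speed limit or range.

## Working session

There is one attempt and no reset: what is moved stays moved. The work goes in short steps, Python scripts to look and compute and a tool call to move; the robot and the scene stay as the last step left them, time stands still between calls to the robot, and variables do not carry over. Pictures are saved under pics/ and viewed, about 8 in all and at most 12, crops included, and the job is handed in when it is done.

Besides the shell and the picture viewer there is one more tool, called after "Request:" in YAML: its name, and indented under it one key for each argument. jog_arm: Moves the arm, as the interface text tells. Its arguments: {"type":"object","properties":{"grip":{"type":"array"},"xyz":{"type":"array"},"turn":{"type":"array"},"squeeze":{"type":"number"}},"required":["grip","xyz","turn"]}

```bash
mkdir -p pics; cat > h.py <<'E'
import numpy as np, cv2
from rig import ctrl, imaging
def shot(n,f=None):
    d=imaging.camera(n)
    if f: cv2.imwrite('pics/'+f,d['color'])
    return d
def ray(d,u,v):
    K=np.array(d['intrinsics']);R=np.array(d['R']);t=np.array(d['t'])
    return -R.T@t, R.T@np.linalg.solve(K,[u,v,1.])
def onz(d,u,v,z):
    c,r=ray(d,u,v); return c+r*(z-c[2])/r[2]
def proj(d,X):
    p=np.array(d['R'])@np.array(X)+np.array(d['t']); p=np.array(d['intrinsics'])@p; return p[:2]/p[2]
E
python3 - <<'E'
from h import *
import pickle
D={n:shot(n,n+'0.png') for n in('scene','side')}
pickle.dump(D,open('d0.pkl','wb'))
for n in D: c,r=ray(D[n],256,192);print(n,c,r/np.linalg.norm(r),D[n]['intrinsics'][0][0])
print(ctrl.get_state())
cv2.imwrite('pics/a.png',cv2.resize(D['scene']['color'],(800,600),interpolation=2))
cv2.imwrite('pics/b.png',cv2.resize(D['side']['color'],(800,600),interpolation=2))
E
```

```text
scene [ 1.0265369  -0.598894    1.15010872] [-0.45800993  0.4443214  -0.76993856] 459.11452084285344
side [-0.10018325 -0.65693341  0.57941095] [ 0.55489681  0.67188605 -0.49056974] 352.1203195123401
{'clock': 0.1, 'joint_positions': array([1.44409212e-05, 2.41354437e-01, 3.87718879e-03, 1.33520941e+00,
       4.04121007e-05, 1.57081731e+00]), 'dq': array([ 0.00115693, -0.00158784,  0.00339646,  0.00182356, -0.00053159,
        0.00158307]), 'joint_efforts': array([-3.57412864e-04, -3.73140085e+01,  2.53010201e+01,  1.07858295e-02,
        2.43542411e-05, -2.54672034e-05]), 'eef_pos': array([4.99439202e-01, 1.94774347e-05, 2.30500555e-01]), 'tcp_rot': array([-3.13970232e+00, -4.03723582e-05,  1.57078971e+00]), 'wrist_force': array([-0.58016489, -0.42608089, -0.51259251]), 'ft_torque': array([-0.02280095, -0.03719861,  0.04836701]), 'gripper_width': 0.08523574642107552}
```

View pics/a.png

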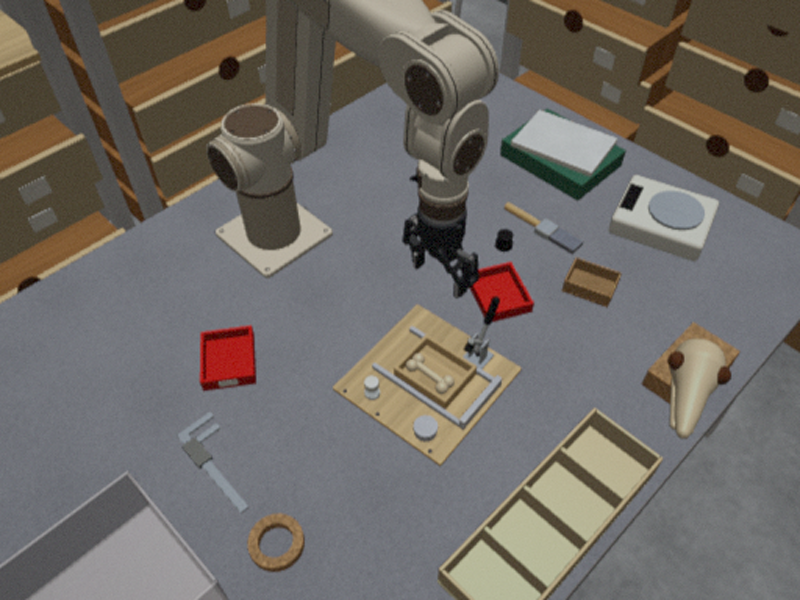

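View pics/b.png

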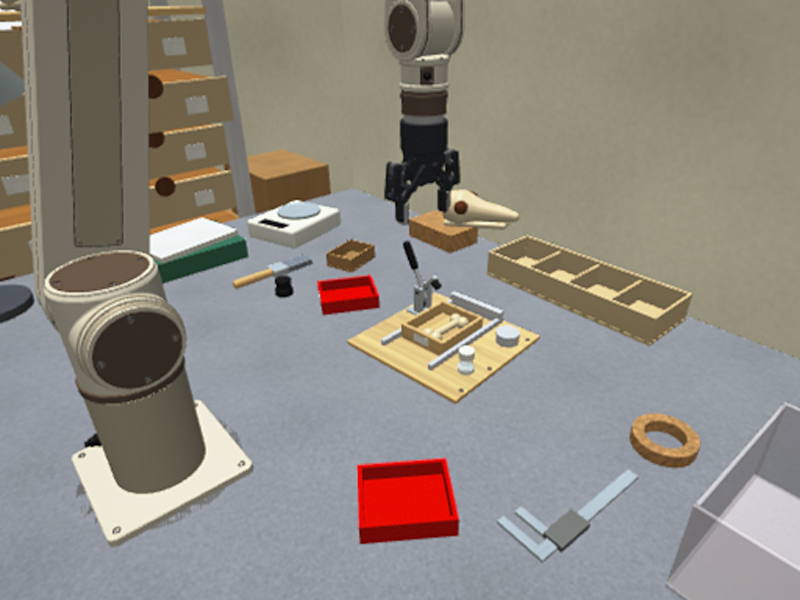

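Scene view: the jig board spans (334..521, 307..462), with the wooden tray and bone at (435,370) and the clamp handle's black grip at (492,308). The vial is at (371,385) and the tin at (425,428). 

Look-alikes for the tray are the red trays at (228,357) and (500,290), the cardboard tray at (592,281) and the divided box at (550,500). I choose the light-wood tray with the bone, inside the channel. Next I measure and take a close crop.

```bash
python3 - <<'E'
from h import *
import pickle
D=pickle.load(open('d0.pkl','rb'))
for n,c in (('scene',[(417,307),(521,370),(440,462),(334,385)]),('side',[(432,293),(541,338),(457,402),(348,343)])):
    d=D[n];P=[]
    hsv=cv2.cvtColor(d['color'],cv2.COLOR_BGR2HSV)
    s=.64
    m=cv2.inRange(hsv,(12,50,110),(28,200,255))
    roi=np.zeros_like(m);cv2.fillConvexPoly(roi,np.array([[ (u*s) ,(v*s)] for u,v in c]).astype(np.int32),255)
    roi=cv2.dilate(roi,np.ones((13,13)))
    m&=roi
    cs,_=cv2.findContours(m,0,2);h=cv2.convexHull(np.vstack([k for k in cs if cv2.contourArea(k)>20]))
    ap=cv2.approxPolyDP(h,6,True)[:,0]
    print(n,ap.tolist())
    for u,v in ap: print(onz(d,u,v,.01).round(4))
    for u,v in c: print('  man',onz(d,u*s,v*s,.01).round(4))
d=D['scene']; im=d['color'][185:305,205:345]
cv2.imwrite('pics/c.png',cv2.resize(im,None,fx=5,fy=5,interpolation=2)); 
d=D['side']; im=d['color'][145:265,215:355]
cv2.imwrite('pics/d.png',cv2.resize(im,None,fx=5,fy=5,interpolation=2))
E
```

```text
scene [[266, 195], [333, 236], [281, 297], [213, 248]]
[0.3799 0.0729 0.01  ]
[0.6324 0.1017 0.01  ]
[ 0.6596 -0.1531  0.01  ]
[ 0.4109 -0.18    0.01  ]
  man [0.3862 0.0706 0.01  ]
  man [0.6351 0.1004 0.01  ]
  man [ 0.658  -0.1491  0.01  ]
  man [ 0.4083 -0.1748  0.01  ]
side [[344, 214], [292, 257], [223, 219], [278, 187]]
[ 0.6514 -0.151   0.01  ]
[ 0.3988 -0.1874  0.01  ]
[0.3691 0.0647 0.01  ]
[0.6212 0.0995 0.01  ]
  man [0.6149 0.1003 0.01  ]
  man [ 0.6462 -0.163   0.01  ]
  man [ 0.3989 -0.1889  0.01  ]
  man [0.3669 0.0631 0.01  ]
```

View pics/c.png

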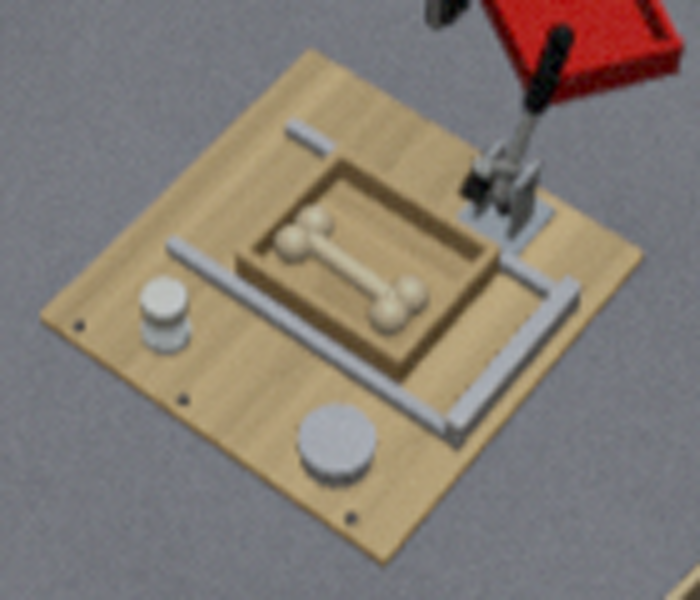

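View pics/d.png

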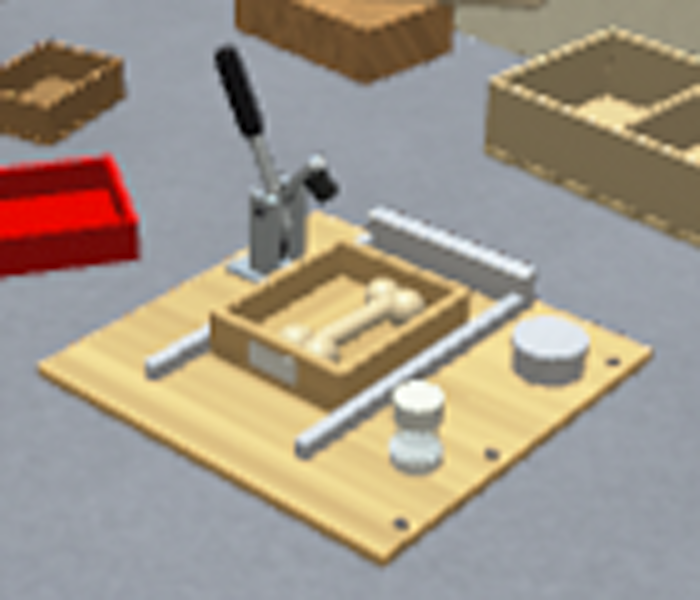

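The crops confirm the choice: light-wood tray with the bone in the channel, clamp open. The two cameras disagree by about 10 mm in x, so I'll add the wrist camera.

```bash
cat >> h.py <<'E'
def wray(d,u,v):
    K=np.array(d['intrinsics']);R=np.array(d['R']);t=np.array(d['t'])
    a=np.array([(u-K[0,2])/K[0,0],(v-K[1,2])/K[1,1]]);r=np.linalg.norm(a)
    return -R.T@t, R.T@np.r_[a/max(r,1e-9)*np.sin(r),np.cos(r)]
def wonz(d,u,v,z):
    c,r=wray(d,u,v); return c+r*(z-c[2])/r[2]
def wproj(d,X):
    p=np.array(d['R'])@np.array(X)+np.array(d['t']);th=np.arctan2(np.hypot(p[0],p[1]),p[2]);K=np.array(d['intrinsics'])
    return K[:2,2]+np.diag(K)[:2]*th*p[:2]/np.hypot(p[0],p[1])
E
python3 - <<'E'
from h import *
import pickle
d=shot('wrist','w0.png');pickle.dump(d,open('w0.pkl','wb'))
print(d['intrinsics'],wray(d,256,192))
cv2.imwrite('pics/w0b.png',cv2.resize(d['color'],(800,600),interpolation=2))
D=pickle.load(open('d0.pkl','rb'))
for n in D: print(n,(proj(D[n],[.5,0,.2305])/.64).round(1),(proj(D[n],[0,0,0])/.64).round(1))
E
```

```text
[[297.31863964   0.         256.0608222 ]
 [  0.         297.31863964 187.80509508]
 [  0.           0.           1.        ]] (array([0.49891332, 0.0825896 , 0.37326307]), array([-0.00259491, -0.3344186 , -0.94242107]))
scene [437.1 284.7] [273.  233.1]
side [424.3 222.7] [163.8 463. ]
```

View pics/w0b.png

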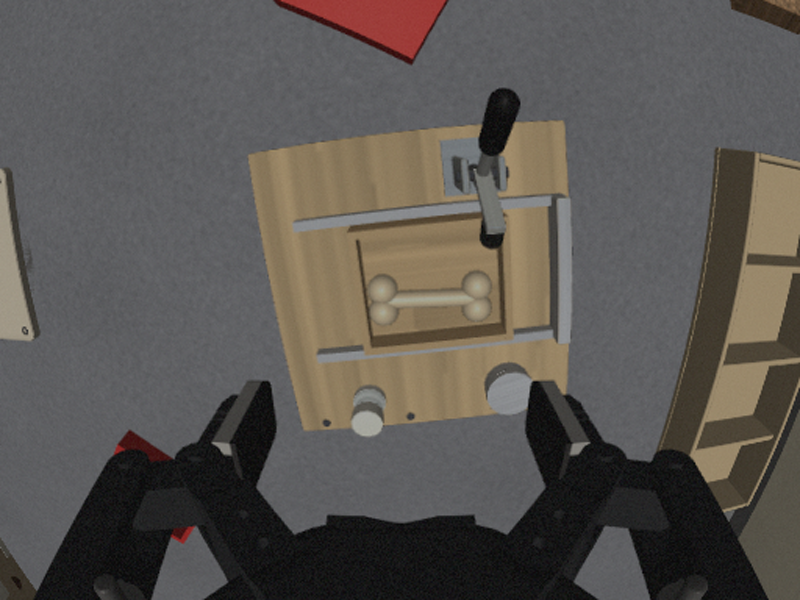

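Wrist view (800 px): board corners at (249,155), (564,121) and (304,430). The tray's rim has its -x wall outer corners at about (349,231) and (371,351), and its +x end at x≈510. The stop's inner edge runs (556,198)-(558,342), and the handle tip is at (505,97). Turning these into positions.

```bash
python3 - <<'E'
from h import *
import pickle
d=pickle.load(open('w0.pkl','rb'));s=.64
P={}
for k,(u,v,z) in dict(A=(249,155,.01),B=(564,121,.01),C=(304,430,.01),stopin1=(556,198,.037),stopin2=(558,342,.037),
 r1=(294,226,.022),r2=(320,356,.022),t_ml=(349,231,.04),t_mr=(371,351,.04),t_pl=(505,214,.04),t_pr=(511,334,.04),tip=(507,95,.153)).items():
    P[k]=wonz(d,u*s,v*s,z)[:2];print(k,P[k].round(4))
# jig fit: corners + rails
from scipy.optimize import least_squares
J={'A':(-.125,.13),'B':(.13,.13),'C':(-.125,-.13),'stopin1':(.110,.061),'stopin2':(.110,-.061),'tip':(.05,.13)}
def f(p,ks):
    c,s=np.cos(p[2]),np.sin(p[2]);R=np.array([[c,-s],[s,c]])
    return np.concatenate([R@J[k]+p[:2]-P[k] for k in ks])
r=least_squares(f,[.51,-.04,.12],args=(list(J)[:5],),loss='soft_l1',f_scale=.004);p=r.x;print(p.round(4),(f(p,J)*1e3).round(1))
c,s_=np.cos(p[2]),np.sin(p[2]);R=np.array([[c,-s_],[s_,c]])
for k in P: print(k,(R.T@(P[k]-p[:2])).round(4))
D=pickle.load(open('d0.pkl','rb'))
for n,uv in (('scene',((312,50),(640,255),(383,562),(42,317),(560,35))),('side',((312,212),(653,352),(385,562),(40,368),(225,55)))):
    o=(205,185) if n=='scene' else (215,145)
    print(n,[(R.T@(onz(D[n],u/5+o[0],v/5+o[1],z)[:2]-p[:2])).round(3).tolist() for (u,v),z in zip(uv,[.01]*4+[.15])])
E
```

```text
A [0.3773 0.076 ]
B [0.6283 0.1045]
C [ 0.4054 -0.1797]
stopin1 [0.615  0.0444]
stopin2 [ 0.6288 -0.0737]
r1 [0.4153 0.0189]
r2 [ 0.4299 -0.0928]
t_ml [0.4607 0.0178]
t_mr [ 0.4749 -0.0788]
t_pl [0.5751 0.0313]
t_pr [ 0.5866 -0.0644]
tip [0.5485 0.1064]
[ 0.5143 -0.0343  0.1266] [-3.4  2.9 -1.5  6.6  1.3  0.7  0.7 -4.3  2.3 -7.2 -1.  -5.5]
A [-0.122   0.1267]
B [0.1306 0.1233]
C [-0.1264 -0.1305]
stopin1 [0.1098 0.0653]
stopin2 [ 0.1086 -0.0535]
r1 [-0.0915  0.0653]
r2 [-0.0912 -0.0474]
t_ml [-0.0467  0.0585]
t_mr [-0.0447 -0.0392]
t_pl [0.0685 0.0574]
t_pr [ 0.0679 -0.039 ]
tip [0.0517 0.1353]
scene [[-0.116, 0.126], [0.134, 0.12], [0.131, -0.136], [-0.119, -0.132], [0.056, 0.128]]
side [[0.119, 0.119], [0.118, -0.14], [-0.135, -0.138], [-0.13, 0.118], [0.04, 0.124]]
```

The rails and tray sit about 9 mm off the board's middle in y, so the board may not be symmetric about the channel. I'll re-fit on rails, stop and clamp only, using all three views.

```bash
python3 - <<'E'
from h import *
import pickle
D=pickle.load(open('d0.pkl','rb'))
R=lambda a:np.array([[np.cos(a),-np.sin(a)],[np.sin(a),np.cos(a)]])
p0=np.array([.5143,-.0343]);R0=R(.1266)
pts={'scene':dict(rP=(290,126,.022),rM=(172,241,.022),sP=(577,284,.037),sM=(462,425,.037),tPl=(342,160,.04),tMl=(238,258,.04),tPr=(498,250,.04),tMr=(400,362,.04)),
'side':dict(rP=(150,362,.022),rM=(303,440,.022),sP=(375,210,.037),sM=(533,272,.037),tMl=(345,378,.04),tPl=(212,316,.04),tMr=(468,293,.04),tPr=(345,246,.04))}
tip={'scene':(563,33),'side':(225,52)}
rays=[]
for n in pts:
    o=(205,185) if n=='scene' else (215,145)
    for k,(u,v,z) in pts[n].items(): print(n,k,(R0.T@(onz(D[n],u/5+o[0],v/5+o[1],z)[:2]-p0)*1e3).round(0))
    u,v=tip[n];c,r=ray(D[n],u/5+o[0],v/5+o[1]);rays.append((c,r/np.linalg.norm(r)))
d=pickle.load(open('w0.pkl','rb'));c,r=wray(d,505*.64,97*.64);rays.append((c,r/np.linalg.norm(r)))
A=sum(np.eye(3)-np.outer(r,r) for c,r in rays);b=sum((np.eye(3)-np.outer(r,r))@c for c,r in rays)
X=np.linalg.solve(A,b);print('tip',X,(R0.T@(X[:2]-p0)*1e3).round(0),[(1e3*np.linalg.norm((np.eye(3)-np.outer(r,r))@(X-c))).round(1) for c,r in rays])
E
```

```text
scene rP [-84.  62.]
scene rM [-88. -50.]
scene sP [123.  63.]
scene sM [124. -54.]
scene tPl [-36.  49.]
scene tMl [-41. -44.]
scene tPr [75. 53.]
scene tMr [ 74. -44.]
side rP [-96.  61.]
side rM [-96. -53.]
side sP [110.  59.]
side sM [110. -61.]
side tMl [-57. -49.]
side tPl [-57.  48.]
side tMr [ 60. -48.]
side tPr [57. 41.]
tip [0.55012098 0.10685366 0.14370729] [ 53. 136.] [np.float64(0.7), np.float64(0.5), np.float64(0.7)]
```

Combined estimate, with rails, stop and tip agreeing within about 5 mm: jig origin ≈ (0.515, -0.029), yaw ≈ 0.12. The tray's -x wall is near jig x ≈ -47 mm, about 37 mm short. I'll go to jig (-85, 0) with the jaws across the channel.

Request:
jog_arm:
  grip: [30,30,30,30,30,30,30,30,30,30,30,30,30,30,30,30,30]
  xyz:
    - [-20,-10,0]
    - [-50,-30,0]
    - [-70,-40,0]
    - [-70,-40,0]
    - [-70,-40,0]
    - [-70,-40,0]
    - [-70,-40,0]
    - [-70,-40,0]
    - [-70,-40,0]
    - [-70,-40,0]
    - [-70,-40,0]
    - [-70,-40,-50]
    - [-70,-40,-100]
    - [-70,-40,-150]
    - [-70,-40,-190]
    - [-70,-40,-210]
    - [-70,-40,-210]
  turn:
    - [0,0,-0.15]
    - [0,0,-0.3]
    - [0,0,-0.45]
    - [0,0,-0.6]
    - [0,0,-0.75]
    - [0,0,-0.9]
    - [0,0,-1.05]
    - [0,0,-1.2]
    - [0,0,-1.35]
    - [0,0,-1.45]
    - [0,0,-1.45]
    - [0,0,-1.45]
    - [0,0,-1.45]
    - [0,0,-1.45]
    - [0,0,-1.45]
    - [0,0,-1.45]
    - [0,0,-1.45]

```text
clock: 1.85
eef_pos: [0.4267, -0.0397, 0.0184]
tcp_rot: [-3.14, 0.007, 0.123]
wrist_force: [-0.2, 0.4, 1.2]
gripper_width: 0.0297
```

```bash
python3 - <<'E'
from h import *
import pickle
d=shot('wrist');e=shot('side');pickle.dump((d,e),open('w1.pkl','wb'))
w=cv2.resize(d['color'],(500,375),interpolation=2)
c=cv2.resize(e['color'][130:270,200:360],(300,262),interpolation=2)
o=np.zeros((375,800,3),np.uint8);o[:,:500]=w;o[:262,500:]=c
cv2.imwrite('pics/w1.png',o);s=ctrl.get_state();print(s['clock'],s['eef_pos'],s['tcp_rot'],s['wrist_force'])
E
```

```text
1.95 [ 0.43008603 -0.04000591  0.02151431] [-3.14151121e+00  5.61173306e-04  1.22032592e-01] [ 0.57097713 -0.50515421 -0.25515141]
```

View pics/w1.png

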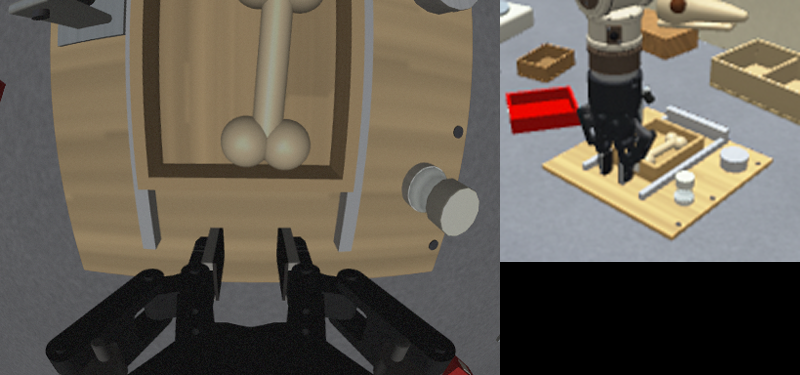

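The fingertips are centred between the rails behind the tray's -x wall: fingers at px 215 and 287, rails at 148 and 345. Now I push along the channel.

Request:
jog_arm:
  grip: [30,30,30,30,30,30,30,30,30,30,30,30,30]
  xyz:
    - [8,1,0]
    - [16,2,0]
    - [21,2.5,0]
    - [25,3,0]
    - [29,3.5,0]
    - [33,4,0]
    - [37,4.5,0]
    - [41,5,0]
    - [45,5.4,0]
    - [49,5.9,0]
    - [52,6.2,0]
    - [55,6.6,0]
    - [55,6.6,0]
  turn:
    - [0,0,0]
    - [0,0,0]
    - [0,0,0]
    - [0,0,0]
    - [0,0,0]
    - [0,0,0]
    - [0,0,0]
    - [0,0,0]
    - [0,0,0]
    - [0,0,0]
    - [0,0,0]
    - [0,0,0]
    - [0,0,0]

```text
clock: 3.25
eef_pos: [0.486, -0.0333, 0.0214]
tcp_rot: [3.142, -0.001, 0.121]
wrist_force: [0.3, 0.6, -1.2]
gripper_width: 0.0298
```

Request:
jog_arm:
  grip: [30,30,30,30,30]
  xyz:
    - [1,0.1,0]
    - [2,0.2,0]
    - [3,0.4,0]
    - [4,0.5,0]
    - [4,0.5,0]
  turn:
    - [0,0,0]
    - [0,0,0]
    - [0,0,0]
    - [0,0,0]
    - [0,0,0]

```text
clock: 3.75
eef_pos: [0.4893, -0.0329, 0.0214]
tcp_rot: [-3.142, -0.0, 0.121]
wrist_force: [-2.2, -1.1, 1.8]
gripper_width: 0.0299
```

Request:
jog_arm:
  grip: [30,30,30,30,30,30]
  xyz:
    - [1,0.1,0]
    - [2,0.2,0]
    - [3,0.4,0]
    - [4,0.5,0]
    - [5,0.6,0]
    - [5,0.6,0]
  turn:
    - [0,0,0]
    - [0,0,0]
    - [0,0,0]
    - [0,0,0]
    - [0,0,0]
    - [0,0,0]

```text
clock: 4.35
eef_pos: [0.4926, -0.0324, 0.0211]
tcp_rot: [3.142, 0.003, 0.121]
wrist_force: [-6.0, -1.2, 4.5]
gripper_width: 0.0304
```

```bash
python3 - <<'E'
from h import *
d=shot('wrist');e=shot('side');f=shot('scene')
w=cv2.resize(d['color'],(480,360),interpolation=2)
o=np.zeros((600,800,3),np.uint8);o[:360,:480]=w
o[:300,480:]=cv2.resize(e['color'][150:270,220:348],(320,300),interpolation=2)
o[300:,480:]=cv2.resize(f['color'][180:300,215:343],(320,300),interpolation=2)
cv2.imwrite('pics/w2.png',o);s=ctrl.get_state();print(s['clock'],s['eef_pos'],s['wrist_force'])
E
```

```text
4.5 [ 0.49262412 -0.03242573  0.02105708] [-6.64044366 -1.47787742  5.0391803 ]
```

View pics/w2.png

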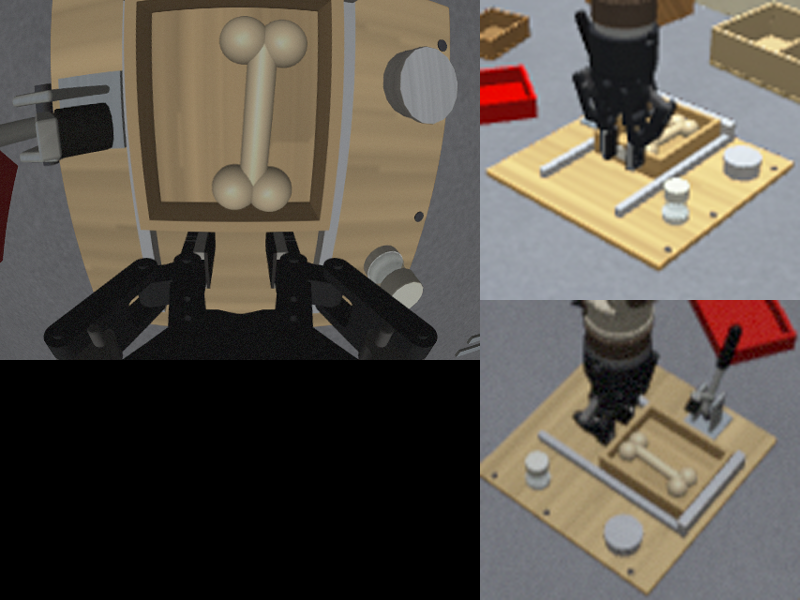

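The tray looks at or almost at the stop (scene view), and the measured TCP is at jig x ≈ -22 against an expected -21. I'll press a little more to see the force rise.

Request:
jog_arm:
  grip: [30,30,30,30,30]
  xyz:
    - [1,0.1,0]
    - [2,0.2,0]
    - [3,0.4,0]
    - [3,0.4,0]
    - [3,0.4,0]
  turn:
    - [0,0,0]
    - [0,0,0]
    - [0,0,0]
    - [0,0,0]
    - [0,0,0]

```text
clock: 5.0
eef_pos: [0.4926, -0.0323, 0.0206]
tcp_rot: [-3.142, 0.008, 0.12]
wrist_force: [-12.0, -2.3, 8.3]
gripper_width: 0.0299
```

Request:
jog_arm:
  grip: [30,30,30,30]
  xyz:
    - [1,0.1,0]
    - [2,0.2,0]
    - [2,0.2,0]
    - [2,0.2,0]
  turn:
    - [0,0,0]
    - [0,0,0]
    - [0,0,0]
    - [0,0,0]

```text
clock: 5.4
eef_pos: [0.4926, -0.0323, 0.0203]
tcp_rot: [-3.141, 0.012, 0.12]
wrist_force: [-16.6, -1.9, 11.8]
gripper_width: 0.0296
```

The force climbs from 6 to 17 N with no more TCP motion, so the tray is home. I'll back off, rise, close the fingers, turn the jaws along jig x and go outside the handle.

Request:
jog_arm:
  grip: [30,30,30,20,10,0,0,0,0,0,0,0,0,0,0,0,0]
  xyz:
    - [-10,-1,0]
    - [-35,-4,0]
    - [-40,-5,40]
    - [-40,-5,90]
    - [-40,-5,140]
    - [-40,-5,190]
    - [-40,-5,220]
    - [-20,20,220]
    - [0,60,220]
    - [20,100,220]
    - [35,140,220]
    - [46,184,220]
    - [46,184,220]
    - [46,184,220]
    - [46,184,220]
    - [46,184,220]
    - [46,184,220]
  turn:
    - [0,0,0]
    - [0,0,0]
    - [0,0,0]
    - [0,0,0.14]
    - [0,0,0.28]
    - [0,0,0.42]
    - [0,0,0.56]
    - [0,0,0.7]
    - [0,0,0.84]
    - [0,0,0.98]
    - [0,0,1.12]
    - [0,0,1.26]
    - [0,0,1.4]
    - [0,0,1.54]
    - [0,0,1.57]
    - [0,0,1.57]
    - [0,0,1.57]

```text
clock: 7.1
eef_pos: [0.5454, 0.1522, 0.2415]
tcp_rot: [3.14, -0.0, 1.688]
wrist_force: [-0.5, 0.2, -0.2]
gripper_width: 0.0004
```

```bash
python3 - <<'E'
from h import *
d=shot('wrist');f=shot('scene');e=shot('side')
w=cv2.resize(d['color'],(480,360),interpolation=2)
o=np.zeros((600,800,3),np.uint8);o[:360,:480]=w
o[:300,480:]=cv2.resize(e['color'][130:250,220:348],(320,300),interpolation=2)
o[300:,480:]=cv2.resize(f['color'][180:300,215:343],(320,300),interpolation=2)
cv2.imwrite('pics/w3.png',o);s=ctrl.get_state();print(s['clock'],s['eef_pos'],s['tcp_rot'],s['wrist_force'],s['joint_positions'])
E
```

```text
7.25 [0.54517521 0.15199585 0.24149809] [ 3.14098225e+00 -1.77367774e-04  1.68924814e+00] [ 0.08719268  0.36785507 -0.36751969] [2.71853320e-01 3.69212138e-01 2.09469703e-01 1.41042356e+00
 8.20156347e-05 1.72419791e+00]
```

View pics/w3.png

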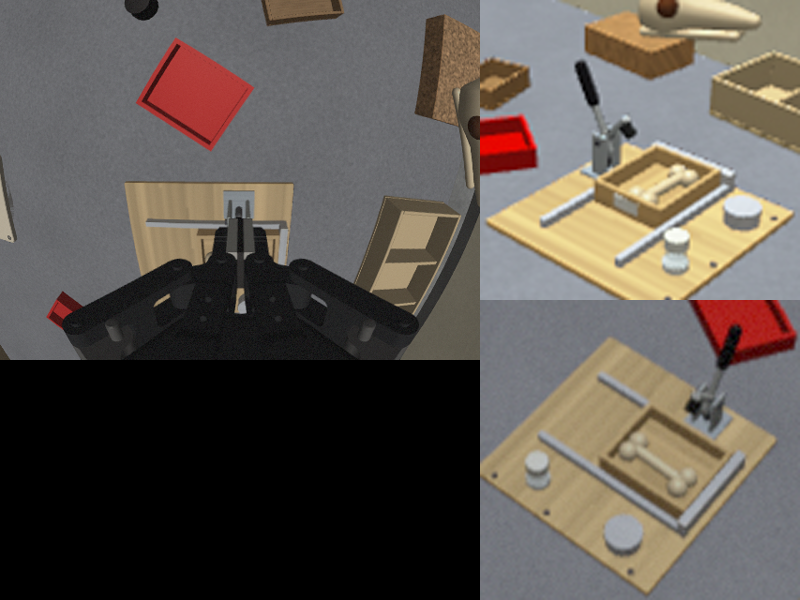

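The tray is flush on the stop in both outside views and the clamp is open. In the wrist view the shut fingers (px x 240) line up with the clamp bracket. I'll go down outside the handle, then push inward.

Request:
jog_arm:
  grip: [0,0,0,0]
  xyz:
    - [0,0,-50]
    - [0,0,-90]
    - [0,0,-110]
    - [0,0,-110]
  turn:
    - [0,0,0]
    - [0,0,0]
    - [0,0,0]
    - [0,0,0]

```text
clock: 7.65
eef_pos: [0.5423, 0.1513, 0.1277]
tcp_rot: [-3.134, 0.001, 1.69]
wrist_force: [-0.3, -0.3, -0.3]
gripper_width: -0.0002
```

Request:
jog_arm:
  grip: [0,0,0,0,0,0,0,0,0,0]
  xyz:
    - [0.6,-5,0]
    - [1.2,-10,0]
    - [1.8,-15,0]
    - [2.4,-20,0]
    - [3,-25,0]
    - [3.6,-30,0]
    - [4.2,-35,0]
    - [4.8,-40,0]
    - [5.4,-45,0]
    - [5.4,-45,0]
  turn:
    - [0,0,0]
    - [0,0,0]
    - [0,0,0]
    - [0,0,0]
    - [0,0,0]
    - [0,0,0]
    - [0,0,0]
    - [0,0,0]
    - [0,0,0]
    - [0,0,0]

```text
clock: 8.65
eef_pos: [0.5507, 0.1078, 0.132]
tcp_rot: [3.14, -0.002, 1.691]
wrist_force: [-1.6, 3.4, 3.6]
gripper_width: -0.0001
```

```bash
python3 - <<'E'
from h import *
f=shot('scene');e=shot('side')
o=np.hstack([cv2.resize(k,(400,375),interpolation=2) for k in (e['color'][130:250,220:348],f['color'][150:270,235:363])])
cv2.imwrite('pics/w4.png',o);s=ctrl.get_state();print(s['clock'],s['eef_pos'],s['wrist_force'])
E
```

```text
8.75 [0.5506334  0.10785698 0.13171509] [-0.43345009  3.80567227  2.72722965]
```

View pics/w4.png

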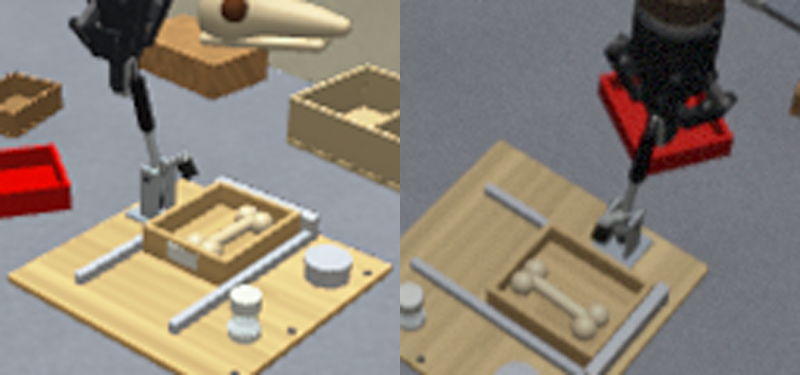

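The fingers are on the grip, reading about 4 N, and the handle has begun to move. I push on past centre.

Request:
jog_arm:
  grip: [0,0,0,0,0,0,0,0,0,0,0,0,0]
  xyz:
    - [0.5,-4,0]
    - [1,-8,0]
    - [1.4,-12,0]
    - [1.9,-16,0]
    - [2.4,-20,0]
    - [2.9,-24,0]
    - [3.4,-28,0]
    - [3.8,-32,0]
    - [4.3,-36,0]
    - [4.8,-40,0]
    - [5.3,-44,0]
    - [5.3,-44,0]
    - [5.3,-44,0]
  turn:
    - [0,0,0]
    - [0,0,0]
    - [0,0,0]
    - [0,0,0]
    - [0,0,0]
    - [0,0,0]
    - [0,0,0]
    - [0,0,0]
    - [0,0,0]
    - [0,0,0]
    - [0,0,0]
    - [0,0,0]
    - [0,0,0]

```text
clock: 10.05
eef_pos: [0.5557, 0.0632, 0.1313]
tcp_rot: [3.142, -0.0, 1.691]
wrist_force: [0.3, 0.6, 0.6]
gripper_width: 0.0004
```

```bash
python3 - <<'E'
from h import *
f=shot('scene');e=shot('side')
o=np.hstack([cv2.resize(k,(400,375),interpolation=2) for k in (e['color'][130:250,220:348],f['color'][150:270,235:363])])
cv2.imwrite('pics/w5.png',o);s=ctrl.get_state();print(s['clock'],s['eef_pos'],s['wrist_force'])
E
```

```text
10.15 [0.5556625  0.06341027 0.13132347] [-0.16389922  0.3823365  -0.07440461]
```

View pics/w5.png

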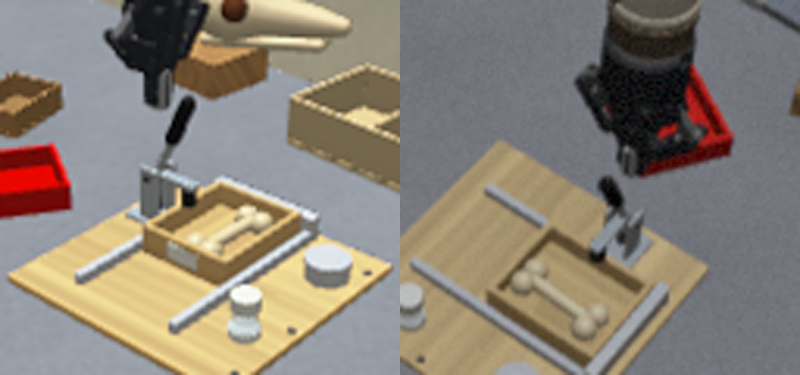

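The clamp has snapped shut: the handle leans inwards, the pad is on the +y rim, and the wrist force is near zero. I'll retreat outwards and up, then take a last look.

Request:
jog_arm:
  grip: [0,0,0,0,0,0,0,0,0,0]
  xyz:
    - [-2,15,0]
    - [-5,40,0]
    - [-6,50,30]
    - [-6,50,80]
    - [-6,50,110]
    - [-6,50,110]
    - [-6,50,110]
    - [-6,50,110]
    - [-6,50,110]
    - [-6,50,110]
  turn:
    - [0,0,0]
    - [0,0,0]
    - [0,0,0]
    - [0,0,0]
    - [0,0,0]
    - [0,0,0]
    - [0,0,0]
    - [0,0,0]
    - [0,0,0]
    - [0,0,0]

```text
clock: 11.15
eef_pos: [0.549, 0.1132, 0.2399]
tcp_rot: [-3.139, 0.0, 1.691]
wrist_force: [0.3, 0.4, 0.6]
gripper_width: -0.0001
```

```bash
python3 - <<'E'
from h import *
f=shot('scene');e=shot('side')
o=np.hstack([cv2.resize(k,(400,375),interpolation=2) for k in (e['color'][130:250,220:348],f['color'][180:300,215:343])])
cv2.imwrite('pics/w6.png',o);s=ctrl.get_state();print(s['clock'],s['eef_pos'],s['wrist_force'])
E
```

```text
11.25 [0.54933944 0.11320395 0.24041183] [-0.36729232 -0.98934298 -0.8659856 ]
```

View pics/w6.png

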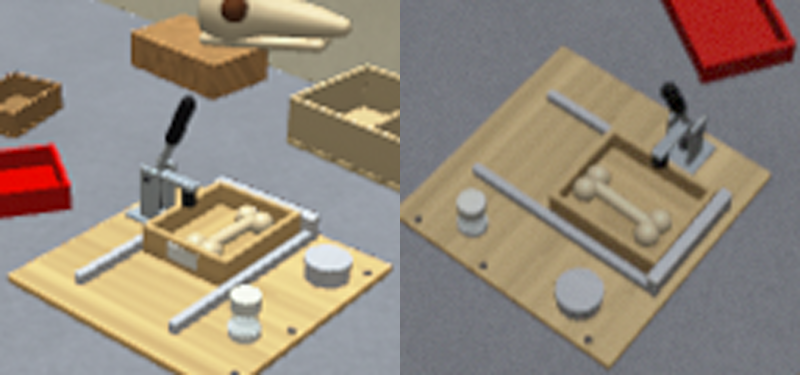

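The clamp is shut on the rim, the tray is flush on the stop with the bone in it, the vial and tin look unmoved, and the arm is clear. I'm handing in.

```bash
python3 -c "
from rig import ctrl
print(ctrl.job_done())"
```

```text
the job is handed in; nothing more can be done
None
```

The tray is home against the end stop and the toggle clamp is shut on its rim. I handed the job in at about 11 s of the 43 s allowed; no verdict was reported.

- **Tray:** I pushed it along the channel with the fingertips until it met the stop. The push force rose from 6 to 17 N with no further motion. The TCP stopped at jig x ≈ -22 mm, against -21 mm expected for fully home. The clamp was still open at that point.
- **Clamp:** I pushed the handle inwards past its centre with shut fingers. It snapped shut and the wrist force fell back to about zero.
- **Last pictures:** the pad is on the +y rim, the tray is flush on the stop with the bone in it, and the arm is clear. The vial and tin look unmoved. The things off the board were not all re-checked, but the arm went nowhere near them at their height.
- **What disagreed:**
  - The scene and side cameras differed by about 10 mm in x.
  - The board's middle lies about 5 to 9 mm off the channel's centre line, so I went by the rails, stop and clamp instead.
- **Not measured:** the clamp angle and pad force were judged from the pictures only.

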